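Seat the router template on its locating pins

TASK

The plywood router template lies propped up on the two locating pins of its jig, not yet over them. Push it gently with the fingertips, square to the fence and along it, until both its holes drop over the pins and it lies flat on the jig board. Do not grip it or pick it up, leave the other things on the bench where they are, and finish with the hand clear.

Things in the scene. Friction and masses are not known exactly. Their poses are not given: they have to be found in the camera images.
- jig: Routing jig fixed to the bench: dark wooden board 220 (x) x 380 (y) x 24 mm, with a fence and two pins on it. Origin at the centre of its underside, on the bench; z up, x away from the robot, towards the fence. The board's yaw is within about 17 degrees of straight ahead. Beyond the fence's ends and in front of the template the board is bare.
- fence (a point): Middle of the foot of the fence's front face, on the board (jig frame x = 46, y = 0, z = 24 mm), with the jig's axes. The fence is a wooden bar 200 mm long (along y, 100 mm to either side of this point), 30 mm thick, 30 mm high above the board.
- pins (a point): Point on the board's top midway between the two upright steel pins (jig frame x = 20, y = 0, z = 24 mm), with the jig's axes. The pins stand 50 mm from it to either side along y; 14 mm across, 7 mm tall above the board, tops chamfered. They are hidden under the template at the start.
- seat (a point): Point on the board's top (jig frame x = -10, y = 0, z = 24 mm), with the jig's axes, where the template's origin lies once it is seated. The template's ends are then level with the fence's ends and its far edge is about 1 mm from the fence; each hole has about 2 mm of play all round its pin.
- template: Loose plywood plate 110 (x) x 200 (y) x 15 mm, 0.2 to 0.45 kg; origin at the centre of its underside. 18 mm holes at x = 30, y = -50 and 50 mm, near its far edge; window 36 x 70 mm at x = -20, y = 0. Starts 5 to 15 mm short of the fence, 20 to 36 mm too far to +y, turned up to 5 degrees, tilted 4 to 5 degrees: near edge on the board, far edge up, its underside there 8 to 9 mm above the board.
- can: Closed paint can, 90 mm across, 95 mm tall, standing behind the fence; bystander, origin at the centre of its underside.
- plane: Steel hand plane with wooden knob and handle, 150 x 45 x 75 mm, standing on the bench off the jig's -y end; bystander, origin at the centre of its underside.
- offcut: Wooden offcut block 45 x 80 x 40 mm, on the bench off the jig's +y end; bystander, origin at the centre of its underside.
- screwdriver: Screwdriver with a wooden handle, 200 mm long and 25 mm thick, lying on the bench behind the fence; bystander, origin at about its middle.
Not all that is in view belongs to the job. Of the things shaped like the template, the plywood one is meant.

How it is judged:
By the outcome, as a careful person would: the job done as asked, in the order asked, and still so for the second after the job is handed in, with the robot touching nothing.
It also fails if it takes over 40 s, if anything falls off the work surface, if the arm or the gripper's body presses on something with over 40 N, if the wrist force passes 120 N, or if a joint passes its speed limit or range.

ROBOT

A 6-joint arm with a two-finger parallel gripper is mounted at the origin on the work surface. World frame = base frame: x ahead of the robot, y to its left, z up, the work surface at z = 0. Lengths are in mm, angles in rad, forces in N, time in s.
With the tool pointing down it reaches from about 250 to 775 mm from the base axis. Payload 4 kg.
Tool frame: the origin (TCP) lies midway between the tips of the shut fingers; the grasp point (between the pads) lies behind it (ctrl.pinch_z is the z of the grasp point in the tool frame, in mm); z points along the fingers, y is the line along which they close (so a half turn about z gives the same grasp; the last joint's range is limited). The gripper opens to 85 mm and grips with 20 to 120 N. Pads are 22 mm wide; open, the fingers measure 114 mm over their backs; the gripper's body (76 mm by 85 mm) begins 54 mm behind the grasp point. The pads swing forward as they close: fully open they stand 13 mm farther back than shut.
Start: joints at [-1.307, 0.087, 1.371, -0, 1.684, -0.103], TCP at [197.245, -513.435, 195.141] pointing down, gripper open.
Joint ranges: [-3.1, 3.1], [-0.76, 2.03], [0.27, 2.55], [-1.08, 4.22], [0.17, 2.65], [-2.57, 2.57]. Speed limits (rad/s): [2.79, 2.79, 3.14, 3.14, 3.14, 3.14].

INTERFACE

Orientations are given as a unit quaternion [x, y, z, w].
In Python, from plant import ctrl gives the robot as it stands. Calls block until the motion is done:
- ctrl.movep(position, orientation): joint-space move of the TCP to a pose.
- ctrl.movel(position, frame=None, speed=150, threshold=None): straight line of the TCP; frame=None keeps the orientation; speed is the mean speed in mm/s. With threshold (N) it stops when the force on the tool has changed by that much, and returns True; else False.
- ctrl.move_joints(angles): joint-space move.
- ctrl.ungrasp() and ctrl.close(newtons=None): open the fingers fully, or close them until they stop; newtons is the grip in N (None keeps the last).
- ctrl.sleep(seconds).
- ctrl.ik(position, orientation): joint angles nearest the present ones, or None.
- ctrl.get_state(): the state.
- ctrl.snapshot(name): name is "scene" or "top" or "wrist"; returns the picture (384x512x3 uint8, red, green, blue); there is no depth.
- ctrl.camera_model(name): a dict with "intrinsics" (3x3 intrinsics, pixels), "R" (3x3) and "t" (3): a world point X has camera coordinates R X + t. Camera axes: x right, y down, z forward; pixel columns grow to the right and rows downward; lengths in mm; the calibration is good to about 2 mm. A picture is of the moment at which its call begins: read the wrist's pose just before it. camera_model takes no time and is no camera call; for the wrist camera it gives the pose at the moment of the call.
A pose or a line that the arm cannot do raises ctrl.Unreachable and nothing moves.
- ctrl.hand_in(): hands the job in; it is judged then, once.
Trained networks look in the newest picture that a camera, given by its name, has taken for a name from the list of things; names that differ only in an ending like _2 or _b are one class to them, and where a whole thing is asked for, a point or a joint stands for the part that bears it (a point fixed in the world has none). Each returns a list of dicts, best first, with "confidence" (0 to 1); they miss things now and then, are a little off and sometimes report something else, mostly with a low value. They report only what shows in the picture. A call takes as long as a camera call. They do not tell look-alikes from the thing itself.
- ctrl.masks_of(camera, query): "region" (384x512 bool, what is visible of it).
- ctrl.landmark_of(camera, query): "point" ([x, y, z] in mm, in world coordinates, good to about 4 mm: a listed point, or the origin of a listed thing).
The state is a dict: "t": time; "joint_positions": joint angles; "qvel": joint speeds; "joint_torque": joint torques, N m; "position": TCP position; "orientation": TCP orientation; "wrist_force": force on the tool from outside, world axes, zero at the start; "wrist_torque": the same for the moment, N m; "opening": finger opening in mm; "grasp_force": force on a finger pad.
Only numpy, scipy, OpenCV 4.12 (cv2) and the standard library are available. Lean on these libraries where they do the work, as an engineer would, in place of code of your own. Each camera call takes 0.05 s, during which the arm holds its last target. There are 200 camera calls.

## Working session

There is one attempt and no reset: what is moved stays moved. The work goes in short steps, each a Python script; the robot and the scene stay as the last script left them, time stands still between calls to the robot, and variables do not carry over. Pictures are saved under pics/ and viewed, at most 10 in all, crops included, and the job is handed in when it is done.

```bash
mkdir -p pics; ls; python3 - <<'E'
from plant import ctrl
import cv2,numpy as np
ims=[]
for c in ["scene","top"]:
    im=ctrl.snapshot(c); cv2.imwrite(f"pics/{c}0.png",im[:,:,::-1]); ims.append(im)
    for q in ["fence","pins","seat","template","jig","can","plane","offcut","screwdriver"]:
        print(c,q,[(np.round(d["point"]),round(d["confidence"],2)) for d in ctrl.landmark_of(c,q)])
    m=ctrl.camera_model(c); print(np.round(m["intrinsics"],1).tolist(),np.round(-m["R"].T@m["t"]))
cv2.imwrite("pics/both.png",np.vstack([ims[0][:, :, ::-1]]))
print(ctrl.get_state()["t"],ctrl.pinch_z)
E
```

```text
pics
scene fence [(array([621., -18.,  21.]), 0.85)]
scene pins [(array([586., -17.,  28.]), 0.77)]
scene seat [(array([559.,  -9.,  22.]), 0.96)]
scene template [(array([551.,  16.,  30.]), 0.93), (array([ 307., -163.,   -1.]), 0.73), (array([435., 350.,   1.]), 0.59)]
scene jig [(array([569., -11.,   2.]), 0.96)]
scene can [(array([ 756., -138.,    1.]), 0.92)]
scene plane [(array([ 540., -302.,   -2.]), 0.98)]
scene offcut [(array([623., 252.,  -1.]), 0.97)]
scene screwdriver [(array([746.,  42.,   1.]), 0.81), (array([558., -13.,  25.]), 0.57)]
[[395.0, 0.0, 255.3], [0.0, 395.0, 189.9], [0.0, 0.0, 1.0]] [971. 703. 861.]
top fence [(array([620., -16.,  27.]), 0.76)]
top pins [(array([588., -18.,  21.]), 0.59)]
top seat [(array([557., -18.,  23.]), 0.69)]
top template [(array([ 310., -166.,   -1.]), 0.9), (array([440., 351.,   1.]), 0.72), (array([560., -14.,  23.]), 0.31)]
top jig [(array([570., -12.,  -1.]), 0.95)]
top can [(array([ 763., -142.,   -1.]), 0.83), (array([743.,  46.,   2.]), 0.3)]
top plane [(array([ 539., -306.,   -1.]), 0.74)]
top offcut []
top screwdriver [(array([742.,  43.,  -3.]), 0.63), (array([617., -14.,  31.]), 0.49)]
[[407.2, 0.0, 257.4], [0.0, 407.2, 187.8], [0.0, 0.0, 1.0]] [ 445.   25. 1134.]
1.0 -18.700000000000003
```

View pics/scene0.png

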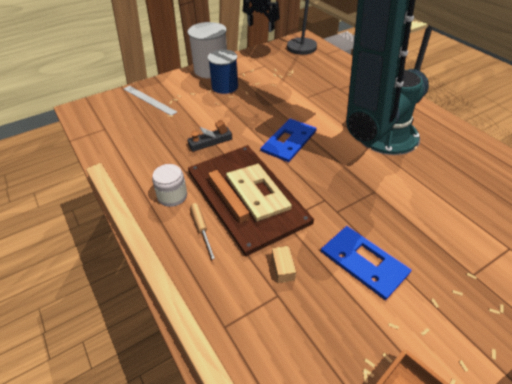

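View pics/top0.png

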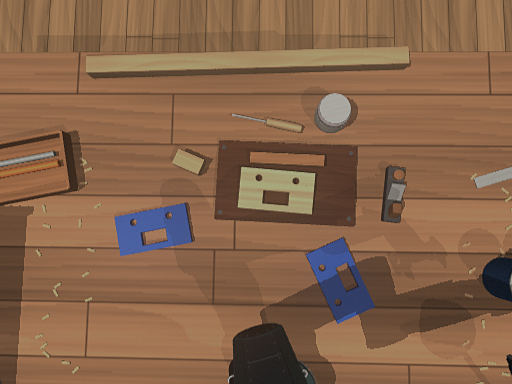

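The plywood template is at top-image (276,190). The look-alikes are the blue plates at (154,229) and (340,279), which I'm rejecting because they aren't plywood. Next I'll fit the outlines and make a close crop.

```bash
cat > h.py <<'E'
from plant import ctrl
import cv2,numpy as np
def ray(cam,px,z):
    m=cam; K=m["intrinsics"];R=np.array(m["R"]);t=np.array(m["t"])
    C=-R.T@t; px=np.atleast_2d(px).astype(float)
    d=(np.linalg.inv(K)@np.c_[px,np.ones(len(px))].T).T@R
    return C+d*((z-C[2])/d[:,2])[:,None]
def rect(cam,mask,z):
    """min-area rectangle of the mask on plane z: centre, yaw of short side (x axis), sizes"""
    c=max(cv2.findContours(mask.astype(np.uint8),0,2)[0],key=cv2.contourArea)[:,0]
    P=ray(cam,c,z)[:,:2].astype(np.float32)
    b=cv2.boxPoints(cv2.minAreaRect(P)); e=[b[1]-b[0],b[2]-b[1]]; e.sort(key=np.linalg.norm)
    l=e[1] if e[1][1]>0 else -e[1]
    return b.mean(0),np.degrees(np.arctan2(-l[0],l[1])),[float(np.linalg.norm(v)) for v in e]
def quat(yaw):  # tool down, tool y along jig y (up to sign), yaw in deg
    from scipy.spatial.transform import Rotation as Ro
    return (Ro.from_euler('z',yaw,degrees=True)*Ro.from_euler('x',180,degrees=True)).as_quat()
E
python3 - <<'E'
from h import *
from scipy.spatial.transform import Rotation as Ro
print(Ro.from_quat(ctrl.get_state()["orientation"]).as_matrix().round(2))
out=[]
for c in ["top","scene"]:
    im=ctrl.snapshot(c); m=ctrl.camera_model(c)
    for q,z in [("jig",24),("template",43.5),("fence",54)]:
        for d in ctrl.masks_of(c,q): print(c,q,round(d["confidence"],2),d["region"].sum(),rect(m,d["region"],z))
im=cv2.imread("pics/top0.png")[130:240,205:370]
cv2.imwrite("pics/crop.png",cv2.resize(im,None,fx=4.5,fy=4.5,interpolation=2))
q=ctrl.ik([500,-10,330],quat(-3)); print(q)
E
```

```text
[[ 0.93  0.36 -0.  ]
 [ 0.36 -0.93 -0.  ]
 [-0.    0.   -1.  ]]
top jig 0.64 8523 (array([571.0946  , -14.072968], dtype=float32), np.float32(-2.196454), [223.0205535888672, 380.9835205078125])
top template 0.95 2639 (array([545.9677  ,  11.350868], dtype=float32), np.float32(-4.257249), [112.09689331054688, 203.9102325439453])
top template 0.77 2826 (array([ 311.89142, -156.12474], dtype=float32), np.float32(-64.85889), [109.35839080810547, 198.17955017089844])
top template 0.65 2589 (array([437.88507, 341.088  ], dtype=float32), np.float32(11.905548), [108.1614990234375, 197.34307861328125])
top fence 0.84 8616 (array([566.53534 , -12.720749], dtype=float32), np.float32(-2.3065705), [218.70384216308594, 373.50201416015625])
scene jig 0.87 5685 (array([574.4834 ,  -6.82695], dtype=float32), np.float32(-2.518169), [228.48077392578125, 396.7184143066406])
scene template 0.93 2829 (array([461.2937 , 365.27588], dtype=float32), np.float32(11.740692), [115.02034759521484, 195.713623046875])
scene template 0.89 1291 (array([ 336.8317 , -127.26793], dtype=float32), np.float32(-64.91997), [116.86991882324219, 209.5093536376953])
scene template 0.61 1896 (array([551.97534 ,  17.247421], dtype=float32), np.float32(-4.7383647), [113.22203826904297, 216.0491943359375])
scene fence 0.57 5658 (array([588.7909  ,  20.323547], dtype=float32), np.float32(-2.6868742), [219.42994689941406, 382.5723876953125])
[-1.33417721e-01 -1.12531939e-02  1.20691497e+00 -4.44089210e-16
  1.94593088e+00  1.48973848e+00]
```

View pics/crop.png

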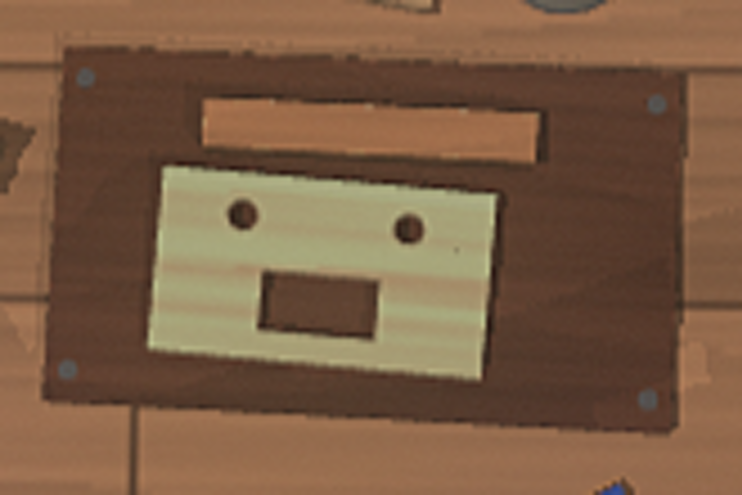

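The crop confirms the pale plywood plate with its far edge raised. The jig is at about (571,-13) with yaw -2.3°; the template is about 16 mm short of its seat, 24 mm to +y, and turned about -2° relative to the jig. I'll move in with open fingers along the near edge and take one close look.

```bash
cat >> h.py <<'E'
YAW=-2.3; O=np.array([571.,-13.]); c_,s_=np.cos(np.radians(YAW)),np.sin(np.radians(YAW)); RJ=np.array([[c_,-s_],[s_,c_]])
def J(x,y,z): return [*(O+RJ@[x,y]),z]
def toJ(P): return (np.asarray(P)[...,:2]-O)@RJ
def see(name):
    """template rectangle in the jig frame from the top camera"""
    im=ctrl.snapshot("top"); m=ctrl.camera_model("top"); cv2.imwrite(f"pics/{name}.png",im[:,:,::-1])
    for d in ctrl.masks_of("top","template"):
        r=rect(m,d["region"],39)
        if np.linalg.norm(r[0]-O)<80: print(name,"tmpl jig",toJ(r[0]).round(1),"rel yaw",round(float(r[1]-YAW),1),np.round(r[2]))
def st(): s=ctrl.get_state(); print("t",round(s["t"],2),"J",toJ(s["position"]).round(1),round(s["position"][2],1),"F",np.round(s["wrist_force"],1),"open",round(s["opening"],1))
E
python3 - <<'E'
from h import *
ctrl.movep(J(-104,22,140),quat(YAW))
st()
m=ctrl.camera_model("wrist"); im=ctrl.snapshot("wrist"); cv2.imwrite("pics/w1.png",im[:,:,::-1])
np.savez("w1.npz",K=m["intrinsics"],R=m["R"],t=m["t"])
E
```

```text
t 3.53 J [-103.8   21.3] 140.1 F [-0.5  0.4 -0.7] open 85.1
```

View pics/w1.png

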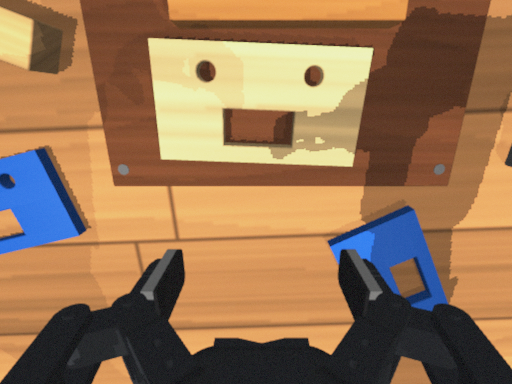

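```bash
python3 - <<'E'
from h import *
d=np.load("w1.npz"); m=dict(intrinsics=d["K"],R=d["R"],t=d["t"])
for n,p,z in [("board near L,R",[[114,186],[449,186]],24),("tmpl near top",[[162,162],[355,166]],39),("tmpl far top",[[149,38],[373,47]],47.5),("fence foot",[[168,20],[407,22]],24),("fence top edge?",[[168,20],[407,22]],54)]:
    print(n,toJ(ray(m,p,z)).round(1).tolist())
E
```

```text
board near L,R [[-111.1, 187.2], [-111.3, -192.6]]
tmpl near top [[-80.3, 124.0], [-84.6, -78.1]]
tmpl far top [[32.4, 119.1], [25.2, -79.0]]
fence foot [[51.8, 107.8], [50.1, -116.8]]
fence top edge? [[44.5, 98.9], [42.9, -102.8]]
```

The jig frame agrees with the board and fence dimensions to about 2 mm. The template's near edge is at jig x of about -82. Now I'll push square to the fence.

```bash
python3 - <<'E'
from h import *
ctrl.movel(J(-108,22,60),speed=120)
print(ctrl.movel(J(-108,22,18),speed=50,threshold=6)); st()
ctrl.movel(J(-96,22,18),speed=40,threshold=8); st()
print(ctrl.movel(J(-66,22,18),speed=15,threshold=8)); st()
see("p1")
E
```

```text
False
t 5.39 J [-107.6   22. ] 18.3 F [-0.5  0.2  0.3] open 85.7
t 5.84 J [-95.7  22. ] 18.0 F [-0.6  0.3 -0.1] open 85.5
False
t 7.99 J [-66.1  22. ] 18.0 F [ 0.9 -0.9 -0.6] open 85.4
```

```bash
python3 - <<'E'
from h import *
m=ctrl.camera_model("wrist"); im=ctrl.snapshot("wrist")
cv2.imwrite("pics/w2.png",np.vstack([im[:,:,::-1]]))
np.savez("w2.npz",K=m["intrinsics"],R=m["R"],t=m["t"])
E
```

```text
(no output)
```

View pics/w2.png

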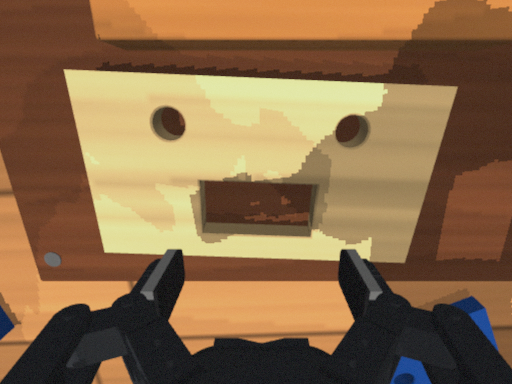

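```bash
python3 - <<'E'
from h import *
d=np.load("w2.npz"); m=dict(intrinsics=d["K"],R=d["R"],t=d["t"])
for n,p,z in [("near top",[[105,252],[406,262]],39),("far top",[[66,70],[457,87]],47.5),("fence foot",[[98,47],[400,47]],24),("fence top",[[98,38],[400,40]],54),("tips",[[175,250],[348,250]],32),("tips",[[175,250],[348,250]],40)]:
    print(n,toJ(ray(m,p,z)).round(1).tolist())
E
```

```text
near top [[-76.9, 124.4], [-84.3, -76.0]]
far top [[32.3, 119.0], [24.4, -78.8]]
fence foot [[46.5, 113.5], [46.5, -57.4]]
fence top [[45.2, 96.7], [44.4, -43.2]]
tips [[-79.4, 80.4], [-79.3, -38.7]]
tips [[-74.7, 77.6], [-74.6, -35.8]]
```

```bash
python3 - <<'E'
from h import *
d=np.load("w2.npz"); K,R,t=d["K"],d["R"],d["t"]
print("cam J",toJ(-R.T@t),(-R.T@t)[2], "axis",R[2].round(2), K[0,0])
for x in (-77,-66,-55):
  for z in (18,31,45):
    p=K@(R@np.array(J(x,22+57,z))+t); q=K@(R@np.array(J(x,22+42.5,z))+t); print(x,z,(p[:2]/p[2]).round(),(q[:2]/q[2]).round())
E
```

```text
cam J [17.6357714  21.19604581] 196.82502761378697 axis [-0.33  0.01 -0.95] 272.14452291560553
-77 18 [182. 237.] [202. 237.]
-77 31 [177. 246.] [198. 246.]
-77 45 [171. 257.] [193. 257.]
-66 18 [181. 224.] [201. 224.]
-66 31 [176. 232.] [197. 232.]
-66 45 [169. 242.] [192. 242.]
-55 18 [179. 209.] [200. 209.]
-55 31 [174. 217.] [196. 217.]
-55 45 [167. 226.] [191. 226.]
```

The template hasn't moved, and the open fingertips appear to stand higher than expected, so they passed over the plate. I'll back off, shut the fingers so the tips are at the TCP, and look again.

```bash
python3 - <<'E'
from h import *
ctrl.movel(J(-66,22,50),speed=100)
ctrl.movel(J(-110,22,60),speed=120)
ctrl.close(20); st()
ctrl.movel(J(-110,22,31),speed=50,threshold=5); st()
m=ctrl.camera_model("wrist"); im=ctrl.snapshot("wrist")
cv2.imwrite("pics/w3.png",im[:,:,::-1])
K,R,t=m["intrinsics"],m["R"],m["t"]
for x in (-121,-110,-99):
    p=K@(R@np.array(J(x,22,31))+t); print(x,(p[:2]/p[2]).round())
E
```

```text
t 9.9 J [-110.   22.] 60.0 F [ 0.2 -0.2  0.5] open -0.1
t 10.63 J [-109.9   22. ] 31.0 F [0.2 0.6 0.3] open -0.1
-121 [260. 237.]
-110 [260. 224.]
-99 [260. 210.]
```

View pics/w3.png

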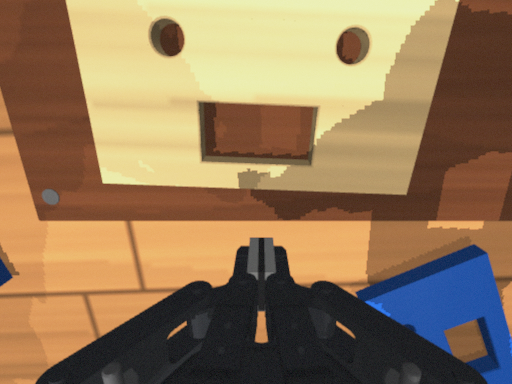

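```bash
python3 - <<'E'
from h import *
ctrl.movel(J(-101,22,31),speed=40,threshold=4); st()
print(ctrl.movel(J(-101,22,18),speed=15,threshold=3)); st()
E
```

```text
t 11.06 J [-100.6   22. ] 31.2 F [-0.4  0.  -0.1] open 0.0
False
t 12.07 J [-100.9   22. ] 18.1 F [ 0.2 -0.1 -0.2] open 0.1
```

```bash
python3 - <<'E'
from h import *
print(ctrl.movel(J(-101,22,2),speed=15,threshold=3)); st()
E
```

```text
False
t 13.29 J [-100.9   22. ] 2.1 F [-0.1 -0.5  0.2] open 0.6
```

```bash
python3 - <<'E'
from h import *
from scipy.spatial.transform import Rotation as Ro
im=ctrl.snapshot("scene"); w=ctrl.snapshot("wrist")
a=cv2.resize(im[110:290,150:390],(640,480))[:,:,::-1]
cv2.imwrite("pics/s3.png",np.hstack([a[:,:400],cv2.resize(w,(400,300))[:,:,::-1].repeat(1,0) if 0 else np.vstack([cv2.resize(w,(400,300))[:,:,::-1],np.zeros((180,400,3),np.uint8)])]))
s=ctrl.get_state(); print(s["position"],Ro.from_quat(s["orientation"]).as_matrix().round(3),s["joint_positions"])
E
```

```text
[471.07360219  13.03840714   2.13227725] [[ 0.999 -0.04   0.   ]
 [-0.04  -0.999 -0.   ]
 [ 0.    -0.    -1.   ]] [-9.27374356e-02  3.77285805e-02  1.82025764e+00  1.71783370e-05
  1.28332955e+00  1.51820119e+00]
```

View pics/s3.png

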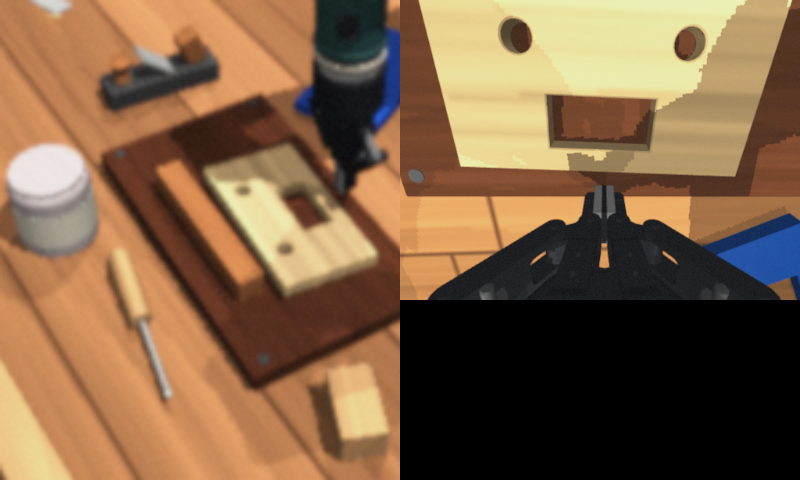

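```bash
python3 - <<'E'
from h import *
for cam,px in [("scene",[278.6,181]),("wrist",[262,237])]:
    m=ctrl.camera_model(cam)
    for z in (2,10,20,24,30,40): print(cam,z,ray(m,px,z).round(1), toJ(ray(m,px,z)).round(1))
E
```

```text
scene 2 [[455.7 -11.8   2. ]] [[-115.2   -3.4]]
scene 10 [[460.5  -5.2  10. ]] [[-110.7    3.4]]
scene 20 [[466.5   3.2  20. ]] [[-105.1   12. ]]
scene 24 [[468.9   6.5  24. ]] [[-102.8   15.4]]
scene 30 [[472.5  11.5  30. ]] [[-99.4  20.5]]
scene 40 [[478.5  19.8  40. ]] [[-93.8  29.1]]
wrist 2 [[460.2  11.9   2. ]] [[-111.7   20.5]]
wrist 10 [[464.4  11.8  10. ]] [[-107.5   20.5]]
wrist 20 [[469.7  11.6  20. ]] [[-102.2   20.5]]
wrist 24 [[471.8  11.5  24. ]] [[-100.1   20.5]]
wrist 30 [[475.   11.4  30. ]] [[-96.9  20.6]]
wrist 40 [[480.3  11.3  40. ]] [[-91.6  20.6]]
```

Both cameras put the real tip at z of about 28, roughly 26 mm above the reported TCP and just above the board. That height is right for pushing the near edge, so I'll push from here.

```bash
python3 - <<'E'
from h import *
for x in (-88,-78,-70,-60,-54):
    h=ctrl.movel(J(x,22,2),speed=20,threshold=6); st()
    if h: break
m=ctrl.camera_model("wrist"); im=ctrl.snapshot("wrist"); cv2.imwrite("pics/w4.png",im[:,:,::-1])
np.savez("w4.npz",K=m["intrinsics"],R=m["R"],t=m["t"])
E
```

```text
t 14.19 J [-88.4  22. ] 1.9 F [-1.7 -0.6  1.9] open 0.5
t 14.84 J [-77.4  22. ] 2.1 F [-0.9 -0.   0.6] open 0.4
t 15.14 J [-75.7  21.7] 1.8 F [-0.3 -1.4  4.5] open 0.2
```

View pics/w4.png

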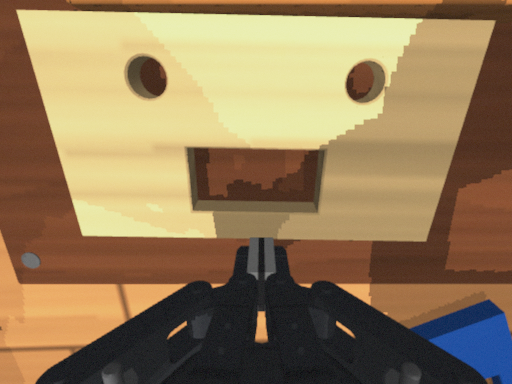

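```bash
cat > me.py <<'E'
from h import *
def me(f,pts):
    d=np.load(f); m=dict(intrinsics=d["K"],R=d["R"],t=d["t"])
    for n,p,z in pts: print(n,toJ(ray(m,p,z)).round(1).tolist())
E
python3 - <<'E'
from me import *
me("w4.npz",[("near top",[[82,236],[428,241]],39),("far top",[[19,11],[494,20]],47.5),("fence foot",[[70,5],[512,5]],24),("fence top",[[70,3],[512,5]],54),("bd near",[[20,284],[505,282]],24)])
E
```

```text
near top [[-66.0, 124.8], [-69.2, -76.7]]
far top [[43.7, 122.1], [40.6, -77.3]]
fence foot [[52.4, 114.3], [52.5, -101.8]]
fence top [[44.7, 96.3], [44.1, -78.2]]
bd near [[-110.8, 186.3], [-109.0, -146.3]]
```

```bash
python3 - <<'E'
from h import *
ctrl.movel(J(-88,22,2),speed=80)
ctrl.movel(J(-88,-38,2),speed=120)
print(ctrl.movel(J(-68,-38,2),speed=18,threshold=6)); st()
ctrl.movel(J(-90,-38,4),speed=100)
ctrl.movel(J(-90,-10,75),speed=200)
ctrl.movel(J(-25,150,75),speed=250)
print(ctrl.movel(J(-25,150,2),speed=120,threshold=6)); st()
m=ctrl.camera_model("wrist"); im=ctrl.snapshot("wrist"); cv2.imwrite("pics/w5.png",im[:,:,::-1])
np.savez("w5.npz",K=m["intrinsics"],R=m["R"],t=m["t"])
E
```

```text
True
t 16.93 J [-74.7 -38.3] 1.8 F [-1.5 -0.2  4.5] open -0.5
False
t 19.37 J [-24.4 149.8] 2.8 F [-0.6  0.4 -0.3] open 0.2
```

View pics/w5.png

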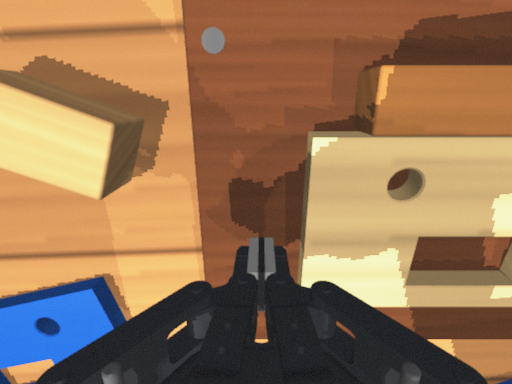

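The view shows the template square to the fence with its +y end free and the fingertips over bare board. Now I'll push along -y.

```bash
python3 - <<'E'
from h import *
def cap(n):
    m=ctrl.camera_model("wrist"); im=ctrl.snapshot("wrist"); cv2.imwrite(f"pics/{n}.png",im[:,:,::-1])
    np.savez(n+".npz",K=m["intrinsics"],R=m["R"],t=m["t"])
print(ctrl.movel(J(-25,135,2),speed=60,threshold=6)); st()
for y in (115,110,107,105,103,101,99):
    h=ctrl.movel(J(-25,y,2),speed=18,threshold=7); print(h); st()
    if h: break
cap("w6")
for c in ("wrist","scene","top"):
    if c!="wrist": ctrl.snapshot(c)
    m=ctrl.camera_model(c)
    for d in ctrl.masks_of(c,"template"):
        r=rect(m,d["region"],39); print(c,round(d["confidence"],2),toJ(r[0]),r[1]-YAW,r[2])
E
```

```text
False
t 19.82 J [-24.8 134.5] 2.3 F [-0.4 -0.4 -0.5] open -0.4
False
t 21.07 J [-25.  114.8] 2.0 F [-0.1  1.1  0.7] open 0.3
False
t 21.5 J [-24.8 109.5] 2.1 F [-0.3  0.9  0.3] open -0.1
False
t 21.82 J [-24.9 106.9] 2.1 F [ 0.2  0.7 -0.6] open -0.1
False
t 22.07 J [-25.  105.1] 2.1 F [-0.2  1.7  0.7] open 0.1
False
t 22.33 J [-25.1 103.7] 2.0 F [-0.2  3.8  0.5] open -0.1
False
t 22.59 J [-25.4 103.2] 2.0 F [-1.   8.8  0.4] open 0.4
False
t 22.85 J [-25.5 103. ] 2.1 F [-1.1 12.4 -0.1] open -0.1
wrist 0.9 [-95.50834831 251.02405963] 71.98572 [56.09267044067383, 108.9891586303711]
wrist 0.86 [-11.3512283   19.47729827] 0.14251375 [108.60701751708984, 154.6892852783203]
wrist 0.57 [-127.89579893  -67.22210519] -72.71142 [19.756977081298828, 19.902538299560547]
scene 0.98 [-10.04174426   0.21808742] -1.5330179 [107.77798461914062, 215.6617431640625]
scene 0.81 [-127.62783727  371.663503  ] 14.130489 [116.02298736572266, 196.07342529296875]
scene 0.79 [-246.88500518 -103.73493064] -60.84791 [62.19795608520508, 199.91990661621094]
top 0.93 [-10.79942719 -30.48234064] -0.16110063 [110.63479614257812, 145.1544952392578]
top 0.93 [-147.2906382   349.34598343] 13.965455 [108.45205688476562, 198.1460723876953]
top 0.61 [-253.78342145 -155.45569514] -63.159748 [110.41826629638672, 198.17356872558594]
```

The tip stalled at y of about 103 with force rising, which fits the pins catching in the holes. I'll back off clear and check.

```bash
python3 - <<'E'
from h import *
ctrl.movel(J(-25,130,2),speed=80); 
ctrl.movel(J(-40,140,90),speed=200)
ctrl.movel(J(-130,20,150),speed=250); st()
m=ctrl.camera_model("wrist"); im=ctrl.snapshot("wrist"); np.savez("w7.npz",K=m["intrinsics"],R=m["R"],t=m["t"])
im2=ctrl.snapshot("scene"); ms=ctrl.camera_model("scene")
for d in ctrl.masks_of("scene","template")[:3]: r=rect(ms,d["region"],39); print(toJ(r[0]),r[1]-YAW,r[2])
a=cv2.resize(im2[135:245,190:320],(472,400),interpolation=2)
b=cv2.resize(im[:260,:],(800,406))[:, 200:520] if 0 else cv2.resize(im,(320,240))
cv2.imwrite("pics/w7.png",im[:,:,::-1]); cv2.imwrite("pics/s7.png",im2[:,:,::-1])
w=im[0:192,100:452]; w=cv2.resize(w,(704,384)); s=cv2.resize(im2[150:230,210:310],(270,216),interpolation=2)
cv2.imwrite("pics/v7.png",np.vstack([w,np.hstack([s,np.zeros((216,434,3),np.uint8)])])[:,:,::-1])
E
```

```text
t 25.09 J [-130.2   20.4] 148.7 F [-0.7  1.2  0.1] open 0.0
[-11.39363594   4.26747382] -2.148227 [108.61681365966797, 214.365234375]
[-231.90832352 -126.99398153] -61.86053 [112.04682922363281, 204.25851440429688]
[ 190.84503297 -131.22056237] -15.73853 [93.56581115722656, 183.87823486328125]
```

View pics/v7.png

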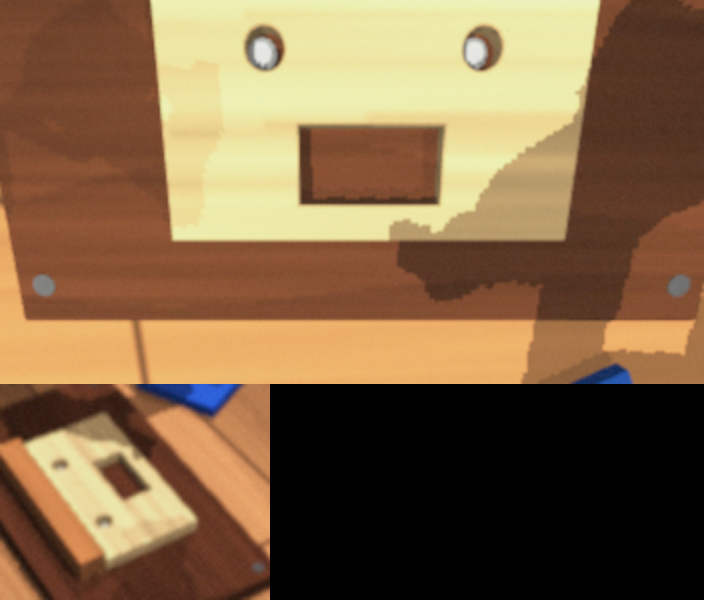

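```bash
python3 - <<'E'
from me import *
for z in (39,45): me("w7.npz",[("holes z%d"%z,[[232,23.5],[341,23.5]],z)])
me("w7.npz",[("near",[[186.5,120],[382.5,120]],39)])
im=ctrl.snapshot("top"); m=ctrl.camera_model("top")
for d in ctrl.masks_of("top","template"): r=rect(m,d["region"],39); print(toJ(r[0]),r[1]-YAW,r[2])
E
```

```text
holes z39 [[18.9, 46.3], [19.0, -53.4]]
holes z45 [[17.6, 45.7], [17.7, -51.9]]
near [[-66.5, 95.8], [-66.3, -104.3]]
[-252.56145734 -154.26110088] -62.55821 [108.38790893554688, 198.12474060058594]
[-147.70295557  350.60749125] 13.964133 [111.78468322753906, 199.86245727539062]
[-4.03867527 -2.42981624] -2.5923326 [103.17444610595703, 201.76821899414062]
[ -20.79502254 -288.6741545 ] 84.41437 [58.6004638671875, 151.43414306640625]
```

Both pins show inside the holes, hole spacing is 99.7 mm at the flat height, and the edge-to-hole distance is 85.4 mm against a nominal 85. The template is seated flat and square and the hand is clear, so I'm handing in.

```bash
python3 -c "
from h import *
print(ctrl.hand_in())"
```

```text
the job is handed in; nothing more can be done
None
```

I handed the job in: the plywood template was pushed home with the fingertips, both holes are over their pins, it measures flat on the board, and the hand is clear; the bystander things showed no sign of being touched, but I did not re-measure them.

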